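Make up the shoe-finishing spindle

TASK

Take the black cap off the top of the upright spindle and stand it on the cork mat. Then build up the spindle: lower the wide sanding wheel, hub upwards, down the post until it is fully home, then the metal collar down onto the wheel's hub, and last put the cap back on top so that it sits on the collar. Lower the parts all the way down rather than letting them drop, and leave the other things on the bench where they are.

Things in the scene. Friction and masses are not known exactly. Their poses are not given: they have to be found in the camera images.
- stand_seat (a point): Spindle stand, fixed to the bench: a round green foot (130 mm diameter, 22 mm high), on it a steel shoulder (48 mm diameter, 8 mm high), and from that a vertical steel post, 20 mm diameter, standing 90 mm above the shoulder (its top 10 mm tapers to 10 mm diameter). This point is on the post's axis at the top of the shoulder, 30 mm above the bench: the seat on which the wheel comes home. z is up.
- cap: Black plastic fluted cap, round, 60 mm diameter, 45 mm high, closed on top, with a blind bore from below of 25 mm diameter and 30 mm depth. At the start it sits on the tip of the post, its underside 60 mm above the seat. Origin: centre of its underside; z is up its axis. At the end its underside rests on the collar, 74 mm above the seat. About 0.12 kg.
- wheel: Sanding wheel lying on the bench hub upwards: a plywood disc of 120 mm diameter and 24 mm thickness with a dark abrasive rim, and on it a dark wooden hub of 56 mm diameter and 26 mm height (50 mm in all); a 25 mm bore goes right through. Take it by the hub from above. Origin: centre of the disc's underside; z is up the axis, towards the hub. About 0.28 kg.
- collar: Plain aluminium collar lying flat on the bench: a thick ring of 60 mm outside diameter, 24 mm high, with a 25 mm bore right through; either way up is the same. Origin: centre of its underside as built; z along its axis. On the wheel its underside is 50 mm above the seat. About 0.16 kg.
- mat: Square cork mat, 130 x 130 mm, 4 mm thick, fixed to the bench, empty at the start: the place for the cap meanwhile. Origin: centre of its underside (bench height), x and y along its sides.
- tape: Bystander: empty cardboard tape core lying flat, a thin ring of 76 mm outside and 56 mm inside diameter, 25 mm high. Origin: centre of its underside.
- hammer: Bystander: hammer with a wooden handle, 220 mm long, lying flat, 26 mm high. Origin: middle of its length, on the bench; x along the handle towards the head.
- last: Bystander: wooden shoe last, about 230 mm long, 75 mm wide, 90 mm high. Origin: about the middle of its length, on the bench; x towards the toe.
- tin: Bystander: steel tin of 76 mm diameter, 100 mm high, holding tools that stand up to about 180 mm above the bench. Origin: centre of its underside.
- bottle: Bystander: white bottle, 60 mm diameter, 150 mm high. Origin: centre of its underside.
- brush: Bystander: flat brush with a wooden handle, 200 mm long, lying flat. Origin: middle of its length, on the bench; x along it towards the bristles.
Mind the look-alikes: they are no part of the job. Of the things that look like the collar, the largest one is meant.

How it is judged:
On the way, in this order (a step that is already met when the one before it is completed fails the run):
1. the cap is off the post and stands upright, let go, on the cork mat (horizontal distance between cap and mat below 0.06 m and z of cap in the frame of mat between 0 and 0.009 m and angle between cap's own z axis and vertical below 0.1 rad and contact force between the fingers and cap below 0.1 N), for 0.2 s.
2. the sanding wheel is let go fully home on the post, hub upwards (horizontal distance between wheel and stand_seat below 0.005 m and z of wheel in the frame of stand_seat between -0.005 and 0.004 m and angle between wheel's own z axis and vertical below 0.06 rad and contact force between the fingers and wheel below 0.1 N), for 0.2 s.
3. the collar is let go on the post, down on the wheel's hub (((horizontal distance between collar and stand_seat below 0.005 m and z of collar in the frame of stand_seat between 0.045 and 0.054 m and angle between collar's own z axis and vertical below 0.06 rad) or (horizontal distance between collar and stand_seat below 0.005 m and z of collar in the frame of stand_seat between 0.069 and 0.078 m and angle between collar's own z axis and vertical above 3.08 rad)) and contact force between the fingers and collar below 0.1 N and horizontal distance between wheel and stand_seat below 0.005 m and z of wheel in the frame of stand_seat between -0.005 and 0.004 m and angle between wheel's own z axis and vertical below 0.06 rad), for 0.2 s.
4. the cap is let go on the post, down on the collar (horizontal distance between cap and stand_seat below 0.005 m and z of cap in the frame of stand_seat between 0.069 and 0.078 m and angle between cap's own z axis and vertical below 0.06 rad and contact force between the fingers and cap below 0.1 N), for 0.2 s.
At the end, for the whole second after the job is handed in: On the post, from below: wheel (hub upwards, underside at the seat's height, +4/-5 mm), collar (either way up, lower face 50 mm above the seat, +4/-5 mm) and cap (underside 74 mm above the seat, +4/-5 mm), each within 5 mm of the post's axis, upright within 0.06 rad, let go and at rest (horizontal distance between each of wheel, cap and stand_seat below 0.005 m and z of wheel in the frame of stand_seat between -0.005 and 0.004 m and angle between each of wheel, cap's own z axis and vertical below 0.06 rad and ((horizontal distance between collar and stand_seat below 0.005 m and z of collar in the frame of stand_seat between 0.045 and 0.054 m and angle between collar's own z axis and vertical below 0.06 rad) or (horizontal distance between collar and stand_seat below 0.005 m and z of collar in the frame of stand_seat between 0.069 and 0.078 m and angle between collar's own z axis and vertical above 3.08 rad)) and z of cap in the frame of stand_seat between 0.069 and 0.078 m and linear speed of each of wheel, collar, cap below 0.02 m/s); the robot touches nothing.
It fails at once if the wheel, collar or cap falls freely (faster than 0.6 m/s while not held) ((linear speed of wheel above 0.6 m/s and contact force between the fingers and wheel below 0.1 N) or (linear speed of collar above 0.6 m/s and contact force between the fingers and collar below 0.1 N) or (linear speed of cap above 0.6 m/s and contact force between the fingers and cap below 0.1 N)).
It fails at once if the tape core, hammer, last, tin, bottle or brush is moved more than 30 mm (distance of any of tape, hammer, last, tin, bottle, brush from where it was at the start of the episode above 0.03 m).
It also fails if it takes over 72 s, if anything falls off the work surface, if the arm or the gripper's body presses on something with over 40 N, if the wrist force passes 120 N, or if a joint passes its speed limit or range.

ROBOT

A 6-joint arm with a two-finger parallel gripper is mounted at the origin on the work surface. World frame = base frame: x ahead of the robot, y to its left, z up, the work surface at z = 0. Lengths are in m, angles in rad, forces in N, time in s.
With the tool pointing down it reaches from about 0.4 to 0.825 m from the base axis. Payload 7 kg.
Tool frame: the origin (TCP) lies where the fingers leave the gripper's body, on its centre line; the fingertips stand 73 mm ahead of it and the grasp point (between the pads) lies robot.pinch_z ahead of it (robot.pinch_z is the distance from the TCP to the grasp point, in m); x points along the fingers, y is the direction in which the jaws open and shut, and the axes are right-handed (so a half turn about x gives the same grasp; the last joint's range is limited). The gripper opens to 85 mm and grips with 20 to 120 N. Pads are 22 mm wide; open, the fingers measure 114 mm over their backs; the gripper's body (76 mm by 85 mm) begins 54 mm behind the grasp point. The pads swing forward as they close: fully open they stand 13 mm farther back than shut.
Start: joints at [-0.947, 0.359, 0.012, 0, -1.224, -0.288], TCP at [0.222, -0.637, 0.304] pointing down, gripper open.
Joint ranges: [-3.07, 3.07], [-1.43, 2.12], [-1.02, 1.25], [-3.03, 1.67], [-3.05, -0], [-3.03, 3.03]. Speed limits (rad/s): [2.39, 2.39, 3.01, 3.14, 3.14, 3.14].

INTERFACE

Orientations are given as a rotation vector (axis times angle).
In Python, from plant import robot, optics, workorder, search_frame, regions_of gives the robot as it stands.
- The arm moves only by the tool send_rows, never from a script. Its argument "increments" is text: rows parted by semicolons, each of 5 numbers parted by spaces: the shift along the world's x, y, z in m, then the turn about the world's z in rad, then the finger opening in m, from 0 to 0.0854. A call has exactly 5 rows; each row shifts and turns the commanded pose from where the row before left it; what a row does not reach is not made up. A row lasts 1/12 s, in which the tool goes at most 41.7 mm and 7.16 degrees, less where a joint would pass 70% of its speed; a pose out of reach is approached as far as the arm can. A call is refused whole if a number of a shift passes 0.0417 or a number of a turn 0.125, either way. A call with a gripper value outside its range is refused whole. The fingers move at their own pace and stop on an object; "grip_force" is the grip in N (left out, the last holds). Time passes only in rows, so rows that do not move let the fingers close, or fill a call up. It gives the time, the measured TCP pose, the force and the opening at its end, in the units of the state.
- robot.sense(): the state, without advancing time (a new reading comes with each control period).
- optics.snapshot(name): name is "scene" or "top" or "wrist"; returns a dict with "image" (480x640x3 uint8, red, green, blue), "range_z" (480x640 float32, m along the optical axis (not along the pixel's ray), 0 where there is no reading), "fx", "fy", "cx", "cy" (pixels), "k1" (the pictures are not rectified: a ray, as slopes to the right and down, at radius r is drawn at 1 + k1 r^2 times it, then the intrinsics apply), "world_from_camera" (4x4, takes a point from camera to world coordinates). Camera axes: x right, y down, z forward; pixel columns grow to the right and rows downward; lengths in m; the calibration is good to about 2 mm. A picture is of the moment at which its call begins.
- workorder.finish_job(): hands the job in, once; it reports no verdict.
Trained networks look in a picture, given as the dict that the camera call returned (one of the last four; its "shot" number tells which), for a name from the list of things; names that differ only in an ending like _2 or _b are one class to them, and where a whole thing is asked for, a point or a joint stands for the part that bears it (a point fixed in the world has none). Each returns a list of dicts, best first, with "conf" (0 to 1); they miss things now and then, are a little off and sometimes report something else, mostly with a low value. They report only what shows in the picture. A call takes as long as a camera call. They do not tell look-alikes from the thing itself.
- search_frame(picture, target): "uv" ([column, row] in pixels, amid what is visible of it).
- regions_of(picture, target): "mask" (480x640 bool, what is visible of it) and "uv" ([column, row] in pixels, amid what is visible of it).
The state is a dict: "clock": time; "qpos": joint angles; "joint_velocities": joint speeds; "joint_torque": joint torques, N m; "tcp_pos": TCP position; "ee_rot": TCP orientation; "force": force on the tool from outside, world axes, zero at the start; "moment": the same for the moment, N m; "gripper_width": opening from 0.0 (shut) to 1.0 (fully open).
Only numpy, scipy, OpenCV 4.12 (cv2) and the standard library are available. Lean on these libraries where they do the work, as an engineer would, in place of code of your own. Each camera call takes 0.05 s, during which the arm holds its last target. There are 200 camera calls.

## Working session

There is one attempt and no reset: what is moved stays moved. The work goes in short steps, Python scripts to look and compute and a tool call to move; the robot and the scene stay as the last step left them, time stands still between calls to the robot, and variables do not carry over. Pictures are saved under pics/ and viewed, about 8 in all and at most 12, crops included, and the job is handed in when it is done.

Besides the shell and the picture viewer there is one more tool, called after ">>>" in YAML: its name, and indented under it one key for each argument. send_rows: Moves the arm, as the interface text tells. Its arguments: {"type":"object","properties":{"increments":{"type":"string"},"grip_force":{"type":"number"}},"required":["increments"]}

```bash
ls; mkdir -p pics
cat > h.py <<'E'
import numpy as np, cv2
from plant import robot, optics, workorder, search_frame, regions_of
def cloud(p):
    Z=p["range_z"]; v,u=np.mgrid[:480,:640]
    x=(u-p["cx"])/p["fx"]; y=(v-p["cy"])/p["fy"]
    a,b=x.copy(),y.copy()
    for _ in range(6):
        s=1+p["k1"]*(a*a+b*b); a,b=x/s,y/s
    P=np.stack([a*Z,b*Z,Z],-1); M=np.array(p["world_from_camera"])
    W=P@M[:3,:3].T+M[:3,3]; W[Z<=0]=np.nan
    return W
def save(p,n): cv2.imwrite(f"pics/{n}.png",p["image"][:,:,::-1])
def circ(xy):
    A=np.c_[2*xy,np.ones(len(xy))]; s=np.linalg.lstsq(A,(xy**2).sum(1),rcond=None)[0]
    return s[0],s[1],np.sqrt(s[2]+s[0]**2+s[1]**2)
E
python3 - <<'E'
from h import *
s=robot.sense(); print(robot.pinch_z,s)
for c in ["scene","top"]:
    p=optics.snapshot(c); save(p,c+"0"); W=cloud(p)
    for t in ["stand_seat","cap","wheel","collar","mat","tape","hammer","last","tin","bottle","brush"]:
        try:
            for r in regions_of(p,t)[:4]:
                m=r["mask"]; Q=W[m]; Q=Q[~np.isnan(Q[:,0])]; z=np.percentile(Q[:,2],95)
                T=Q[abs(Q[:,2]-z)<.006]
                mm=(T[:,:2].min(0)+T[:,:2].max(0))/2
                print(c,t,round(r["conf"],2),np.round(r["uv"]),"top",np.round(z,3),"mid",mm.round(3),"ext",np.ptp(T[:,:2],axis=0).round(3),len(Q))
        except Exception as e: print(t,e)
E
```

```text
pics
0.0539 {'clock': 0.0, 'qpos': array([-9.46899514e-01,  3.59380230e-01,  1.10587914e-02, -3.38663648e-04,
       -1.22409129e+00, -2.88080686e-01]), 'joint_velocities': array([-5.71655533e-05,  2.21486176e-03,  1.03526715e-03,  1.78663545e-03,
        1.19816366e-03, -2.39866222e-03]), 'joint_torque': array([ 8.85120080e-04, -5.83325744e+01,  2.93419468e+01,  6.93672895e+00,
       -6.06674686e-03,  3.30578598e-05]), 'tcp_pos': array([ 0.22229109, -0.63696681,  0.30296992]), 'ee_rot': array([-0.26219542,  1.5551219 ,  0.26470507]), 'force': array([-0.77659273, -0.67212889, -0.1358422 ]), 'moment': array([-0.07571636,  0.02249571,  0.00117545]), 'gripper_width': 0.9989095690730364}
scene stand_seat 0.93 [375. 281.] top 0.03 mid [0.628 0.128] ext [0.098 0.107] 1720
scene stand_seat 0.2 [218. 247.] top 0.149 mid [ 0.704 -0.269] ext [0.028 0.028] 985
scene cap 0.78 [387. 255.] top 0.136 mid [0.622 0.127] ext [0.056 0.058] 719
scene wheel 0.66 [463. 236.] top 0.05 mid [0.43  0.293] ext [0.059 0.056] 1610
scene collar 0.82 [297. 248.] top 0.026 mid [ 0.601 -0.103] ext [0.059 0.059] 496
[... 1510 characters left out ...]
70
top mat 0.29 [417. 192.] top 0.152 mid [ 0.702 -0.269] ext [0.027 0.027] 1039
top mat 0.17 [216. 226.] top 0.138 mid [0.621 0.124] ext [0.054 0.057] 909
top tape 0.68 [265. 319.] top 0.029 mid [0.448 0.012] ext [0.075 0.074] 634
top hammer 0.7 [ 84. 240.] top 0.029 mid [0.608 0.377] ext [0.087 0.219] 1697
top last 0.26 [491. 255.] top 0.024 mid [ 0.571 -0.433] ext [0.161 0.141] 1516
top tin 0.87 [156. 176.] top 0.154 mid [0.741 0.253] ext [0.031 0.05 ] 1766
top tin 0.57 [268. 317.] top 0.029 mid [0.448 0.012] ext [0.075 0.074] 619
top bottle 0.96 [416. 195.] top 0.152 mid [ 0.703 -0.269] ext [0.028 0.028] 1070
top brush 0.73 [490. 255.] top 0.024 mid [ 0.572 -0.433] ext [0.159 0.14 ] 1386
```

Run:
```python
from h import *
p=optics.snapshot("top"); im=p["image"][:,:,::-1]; cv2.imwrite("pics/crop.png",cv2.resize(im[140:380,60:520],None,fx=1.7,fy=1.7,interpolation=cv2.INTER_CUBIC))
# finer circle fits, both cameras
for c in ["top","scene"]:
    q=p if c=="top" else optics.snapshot(c); W=cloud(q)
    for n,(x,y),zt,R in [("cap",(.622,.125),.135,.04),("wheelhub",(.43,.2935),.05,.04),("collar",(.602,-.102),.024,.045),("foot",(.621,.126),.022,.08)]:
        m=(np.hypot(W[...,0]-x,W[...,1]-y)<R)&(abs(W[...,2]-zt)<.009)
        pts=W[m][:,:2].astype(np.float32); h=cv2.convexHull(pts)[:,0]
        print(c,n,np.round(circ(h.astype(float)),4),"minEnc",np.round(cv2.minEnclosingCircle(pts)[0],4),"z",np.median(W[m][:,2]).round(4))
    m=(W[...,0]>.85)&(abs(W[...,2])<.02); print("bench z",np.nanmedian(W[m][:,2]))
```

```text
top cap [0.6209 0.1244 0.0312] minEnc [0.6211 0.1245] z 0.1352
top wheelhub [0.43   0.2941 0.0278] minEnc [0.4304 0.294 ] z 0.0508
top collar [ 0.6015 -0.1008  0.0294] minEnc [ 0.6015 -0.1007] z 0.0253
top foot [0.621  0.1251 0.0638] minEnc [0.6209 0.125 ] z 0.0228
bench z 0.0018803014763137949
scene cap [0.6207 0.125  0.0309] minEnc [0.6208 0.1251] z 0.1329
scene wheelhub [0.4299 0.2937 0.0283] minEnc [0.4288 0.2946] z 0.0485
scene collar [ 0.6015 -0.1019  0.0303] minEnc [ 0.6004 -0.1014] z 0.0226
scene foot [0.622  0.1252 0.0641] minEnc [0.6215 0.1249] z 0.0204
bench z -0.000858476456171986
```

View pics/crop.png

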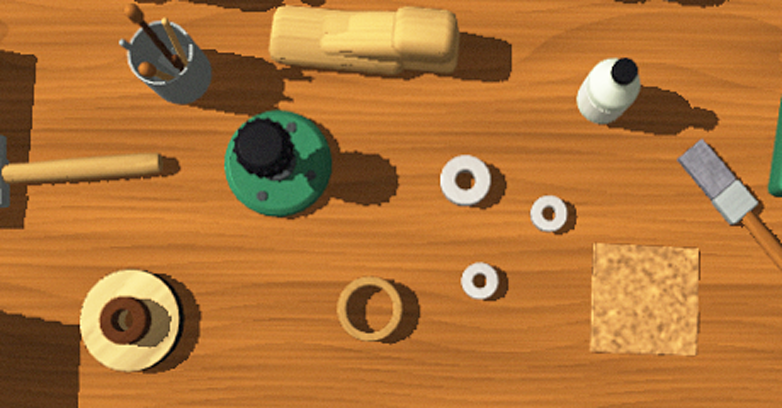

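View pics/scene0.png

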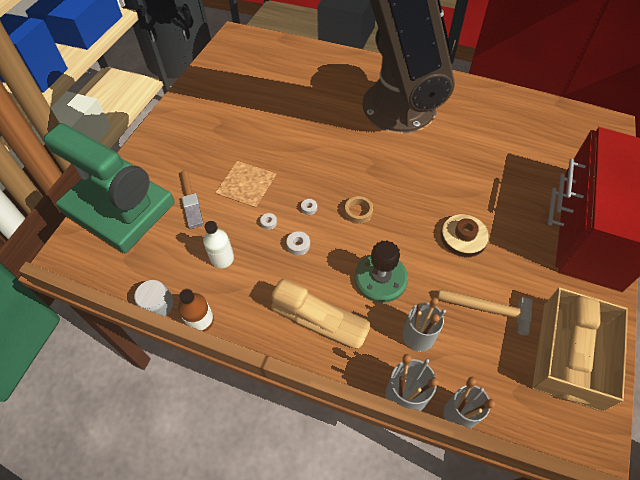

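The top view shows three pale rings: (333,249), (381,263) and (339,308). The first measures 60 mm across and 24 mm high, the others about 42 mm, and the crop confirms it is the largest, so that one is the collar. The cap is at (217,225), the wheel at (139,325) and the mat at (438,317).

>>> send_rows:
  increments: ".016 .0305 -.002 0 .085;.016 .0305 -.002 0 .085;.016 .0305 -.002 0 .085;.016 .0305 -.002 0 .085;.016 .0305 -.002 0 .085"
  grip_force: 40

```text
clock: 1.72
tcp_pos: [0.3028, -0.4834, 0.2938]
ee_rot: [-0.263, 1.555, 0.263]
force: [1.0, -0.7, 0.3]
gripper_width: 0.992
```

>>> send_rows:
  increments: ".016 .0305 -.002 0 .085;.016 .0305 -.002 0 .085;.016 .0305 -.002 0 .085;.016 .0305 -.002 0 .085;.016 .0305 -.002 0 .085"

```text
clock: 2.13
tcp_pos: [0.3829, -0.3308, 0.2842]
ee_rot: [-0.264, 1.554, 0.263]
force: [0.6, -0.4, -0.6]
gripper_width: 0.993
```

>>> send_rows:
  increments: ".016 .0305 -.002 0 .085;.016 .0305 -.002 0 .085;.016 .0305 -.002 0 .085;.016 .0305 -.002 0 .085;.016 .0305 -.002 0 .085"

```text
clock: 2.55
tcp_pos: [0.4629, -0.1781, 0.2742]
ee_rot: [-0.264, 1.554, 0.263]
force: [0.3, -0.5, -0.4]
gripper_width: 0.992
```

>>> send_rows:
  increments: ".016 .0305 -.002 0 .085;.016 .0305 -.002 0 .085;.016 .0305 -.002 0 .085;.016 .0305 -.002 0 .085;.016 .0305 -.002 0 .085"

```text
clock: 2.97
tcp_pos: [0.543, -0.0256, 0.2642]
ee_rot: [-0.264, 1.554, 0.264]
force: [0.2, -0.3, 0.6]
gripper_width: 0.995
```

>>> send_rows:
  increments: ".016 .0305 -.002 0 .085;.016 .0305 -.002 0 .085;.016 .0305 -.002 0 .085;.016 .0305 -.002 0 .085;.0 .0 -.00 0 .085"

```text
clock: 3.38
tcp_pos: [0.6087, 0.0993, 0.255]
ee_rot: [-0.266, 1.554, 0.266]
force: [0.1, -0.4, 0.3]
gripper_width: 0.999
```

>>> send_rows:
  increments: ".007 .015 0 0 .085;.007 .014 0 0 .085;0 0 -.02 0 .085;0 0 0 0 .085;0 0 0 0 .085"

```text
clock: 3.8
tcp_pos: [0.6199, 0.1236, 0.2351]
ee_rot: [-0.264, 1.557, 0.263]
force: [-0.4, -0.4, 0.1]
gripper_width: 0.997
```

Run:
```python
from h import *
p=optics.snapshot("wrist"); save(p,"w1"); W=cloud(p)
print(robot.sense()["tcp_pos"],robot.pinch_z)
m=(np.hypot(W[...,0]-.621,W[...,1]-.125)<.045)&(abs(W[...,2]-.135)<.008)
pts=W[m][:,:2].astype(np.float32); print(len(pts)); h=cv2.convexHull(pts)[:,0].astype(float); print(circ(h),np.median(W[m][:,2]))
m=(np.hypot(W[...,0]-.621,W[...,1]-.125)<.075)&(abs(W[...,2]-.022)<.006)
pts=W[m][:,:2].astype(np.float32); print(len(pts)); h=cv2.convexHull(pts)[:,0].astype(float); print(circ(h))
```

```text
[0.62036748 0.12347384 0.23607643] 0.0539
9845
(np.float64(0.6189972527047275), np.float64(0.12387201091191283), np.float64(0.0319409936101946)) 0.13466551391589132
10971
(np.float64(0.618596602049016), np.float64(0.1235540518123305), np.float64(0.06413029032727736))
```

View pics/w1.png

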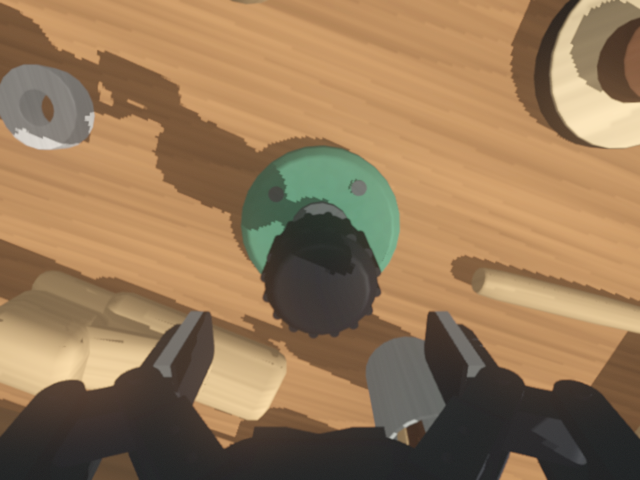

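The wrist view shows the cap at (322,280), centred between the pads at columns 200 and 440. All three cameras agree within 2 mm, so I am descending.

>>> send_rows:
  increments: "0 .0005 -.02 0 .085;0 0 -.02 0 .085;0 0 -.02 0 .085;0 0 -.01 0 .085;0 0 0 0 .085"

```text
clock: 4.27
tcp_pos: [0.6196, 0.1235, 0.1644]
ee_rot: [-0.264, 1.558, 0.262]
force: [-0.3, 0.0, 0.5]
gripper_width: 0.999
```

>>> send_rows:
  increments: "0 0 0 0 .04;0 0 0 0 .04;0 0 0 0 .04;0 0 0 0 .04;0 0 0 0 .04"

```text
clock: 4.68
tcp_pos: [0.6213, 0.1243, 0.1678]
ee_rot: [-0.264, 1.552, 0.264]
force: [-0.9, -2.2, 6.6]
gripper_width: 0.685
```

>>> send_rows:
  increments: "0 0 0 0 .04;0 0 0 0 .04;0 0 0 0 .04;0 0 0 0 .04;0 0 0 0 .04"

```text
clock: 5.1
tcp_pos: [0.6213, 0.1243, 0.1678]
ee_rot: [-0.264, 1.552, 0.264]
force: [-0.2, -0.7, 5.6]
gripper_width: 0.681
```

>>> send_rows:
  increments: "0 0 .005 0 .04;0 0 .01 0 .04;0 0 .015 0 .04;0 0 .02 0 .04;0 0 .02 0 .04"

```text
clock: 5.52
tcp_pos: [0.6201, 0.1242, 0.2371]
ee_rot: [-0.264, 1.555, 0.264]
force: [0.7, -0.5, -1.0]
gripper_width: 0.679
```

>>> send_rows:
  increments: "-.002 -.005 .01 0 .04;-.006 -.015 0 0 .04;-.01 -.027 0 0 .04;-.01 -.028 0 0 .04;-.01 -.028 0 0 .04"

```text
clock: 5.93
tcp_pos: [0.5808, 0.0197, 0.2452]
ee_rot: [-0.264, 1.556, 0.264]
force: [0.3, -0.2, -0.6]
gripper_width: 0.682
```

Run:
```python
from h import *
s=robot.sense(); print(s["tcp_pos"],s["force"])
p=optics.snapshot("wrist"); save(p,"w2")
q=optics.snapshot("scene"); cv2.imwrite("pics/s2.png",np.hstack([cv2.resize(p["image"][:,:,::-1],(400,300)),cv2.resize(q["image"][150:350,250:517,::-1],(400,300))]))
```

```text
[0.58077374 0.01969023 0.24516632] [ 0.26559216 -0.16476429 -0.62546149]
```

View pics/s2.png

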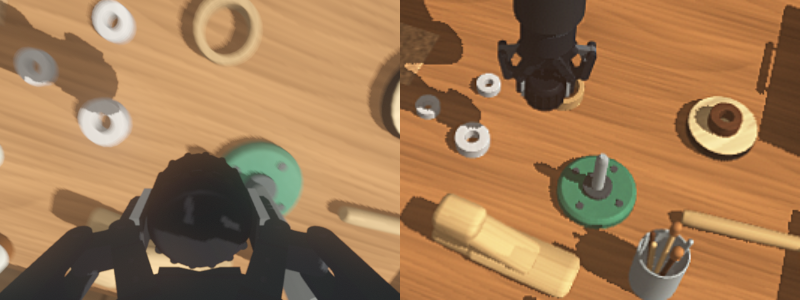

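The picture shows the cap held at (200,210), and the post bare at (600,170) in the right-hand panel. Next is the mat.

>>> send_rows:
  increments: "-.012 -.034 0 0 .04;-.012 -.034 0 0 .04;-.012 -.034 0 0 .04;-.012 -.034 0 0 .04;-.012 -.034 0 0 .04"

```text
clock: 6.45
tcp_pos: [0.5207, -0.1504, 0.2454]
ee_rot: [-0.263, 1.555, 0.264]
force: [0.8, -0.1, -1.0]
gripper_width: 0.682
```

>>> send_rows:
  increments: "-.012 -.034 0 0 .04;-.012 -.034 0 0 .04;-.012 -.034 0 0 .04;-.012 -.034 -.01 0 .04;-.012 -.034 -.02 0 .04"

```text
clock: 6.87
tcp_pos: [0.462, -0.3208, 0.2175]
ee_rot: [-0.265, 1.551, 0.262]
force: [1.4, -0.0, -1.5]
gripper_width: 0.682
```

>>> send_rows:
  increments: "0 0 -.03 0 .04;0 0 -.03 0 .04;0 0 -.03 0 .04;0 0 -.02 0 .04;0 0 -.01 0 .04"

```text
clock: 7.28
tcp_pos: [0.4598, -0.3185, 0.0926]
ee_rot: [-0.26, 1.559, 0.265]
force: [0.0, -0.5, -0.4]
gripper_width: 0.676
```

Run:
```python
from h import *
s=robot.sense(); print(s["tcp_pos"],s["force"])
for c in ["top","scene"]:
    p=optics.snapshot(c); W=cloud(p)
    for lo,hi in [(.04,.107),(.107,.125)]:
        m=(np.hypot(W[...,0]-.621,W[...,1]-.125)<.03)&(W[...,2]>lo)&(W[...,2]<hi)
        Q=W[m]; print(c,len(Q),Q.mean(0).round(4),Q.min(0).round(4),Q.max(0).round(4))
    m=(np.hypot(W[...,0]-.621,W[...,1]-.125)<.026)&(abs(W[...,2]-.031)<.005)
    h=cv2.convexHull(W[m][:,:2].astype(np.float32))[:,0].astype(float); print("shoulder",circ(h))
```

```text
[ 0.45982022 -0.318488    0.09263945] [ 0.00766544 -0.53230339 -0.40299945]
top 80 [0.6163 0.119  0.0748] [0.6118 0.1142 0.0408] [0.627  0.1288 0.1061]
top 82 [0.6197 0.1231 0.1167] [0.6118 0.1145 0.1077] [0.6286 0.133  0.1242]
shoulder (np.float64(0.6208810148729451), np.float64(0.1249155443690663), np.float64(0.02389788727567981))
scene 127 [0.628  0.1257 0.074 ] [0.6219 0.1153 0.0404] [0.6334 0.135  0.1069]
scene 54 [0.6237 0.1252 0.1143] [0.6152 0.1156 0.107 ] [0.6305 0.134  0.1226]
shoulder (np.float64(0.6214226406067699), np.float64(0.12527518562169165), np.float64(0.023435889772929673))
```

>>> send_rows:
  increments: "0 0 -.003 0 .04;0 0 -.003 0 .04;0 0 -.003 0 .04;0 0 -.002 0 .04;0 0 0 0 .04"

```text
clock: 7.8
tcp_pos: [0.4625, -0.3187, 0.0852]
ee_rot: [-0.264, 1.554, 0.263]
force: [-0.0, -0.8, -1.2]
gripper_width: 0.683
```

>>> send_rows:
  increments: "0 0 -.001 0 .04;0 0 -.001 0 .04;0 0 -.001 0 .04;0 0 -.0 0 .04;0 0 0 0 .04"

```text
clock: 8.22
tcp_pos: [0.4625, -0.3189, 0.0822]
ee_rot: [-0.264, 1.554, 0.263]
force: [-0.6, 0.7, 2.6]
gripper_width: 0.686
```

>>> send_rows:
  increments: "0 0 -.0005 0 .04;0 0 0 0 .065;0 0 0 0 .075;0 0 0 0 .085;0 0 0 0 .085"

```text
clock: 8.63
tcp_pos: [0.4624, -0.3188, 0.0813]
ee_rot: [-0.263, 1.555, 0.264]
force: [0.3, -0.7, 0.3]
gripper_width: 0.996
```

>>> send_rows:
  increments: "0 0 0 0 .085;0 0 0 0 .085;0 0 .01 0 .085;0 0 .02 0 .085;0 0 .03 0 .085"

```text
clock: 9.05
tcp_pos: [0.461, -0.3183, 0.1404]
ee_rot: [-0.262, 1.559, 0.265]
force: [1.3, 0.1, -0.5]
gripper_width: 0.999
```

>>> send_rows:
  increments: "0 0 .03 0 .085;0 0 .03 0 .085;0 0 .03 0 .085;0 0 0 0 .085;0 0 0 0 .085"

```text
clock: 9.47
tcp_pos: [0.4632, -0.319, 0.2343]
ee_rot: [-0.265, 1.55, 0.262]
force: [-0.3, 0.2, -0.5]
gripper_width: 0.993
```

Run:
```python
from h import *
s=robot.sense(); print(s["tcp_pos"],s["force"])
p=optics.snapshot("wrist"); save(p,"w3"); W=cloud(p)
m=(np.hypot(W[...,0]-.462,W[...,1]+.319)<.045)&(abs(W[...,2]-.049)<.008)
h=cv2.convexHull(W[m][:,:2].astype(np.float32))[:,0].astype(float); print("cap",circ(h),np.median(W[m][:,2]))
```

```text
[ 0.46318079 -0.31903196  0.23430344] [-0.33169567  0.21217295 -0.51258165]
cap (np.float64(0.46048648830125066), np.float64(-0.320381843621599), np.float64(0.03167772558511036)) 0.0486232700862059
```

View pics/w3.png

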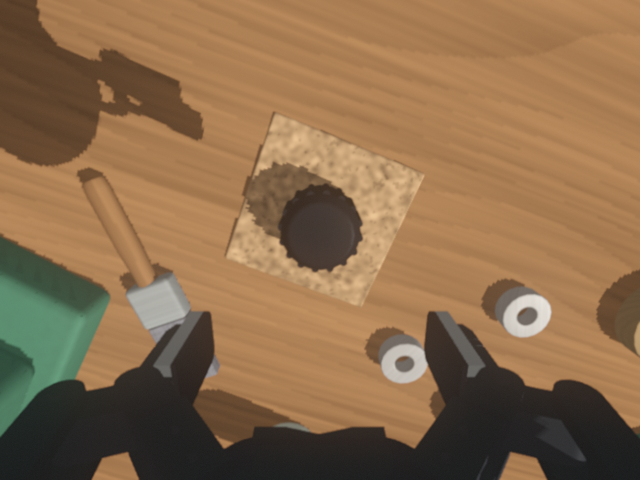

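The picture shows the cap upright at (320,228) on the cork mat, with its top at z 0.049. Next is the wheel.

>>> send_rows:
  increments: "-.002 .0383 0 0 .085;-.002 .0383 0 0 .085;-.002 .0383 0 0 .085;-.002 .0383 0 0 .085;-.002 .0383 0 0 .085"

```text
clock: 9.93
tcp_pos: [0.4512, -0.1259, 0.2303]
ee_rot: [-0.263, 1.557, 0.263]
force: [0.5, 1.3, -0.1]
gripper_width: 0.996
```

>>> send_rows:
  increments: "-.002 .0383 0 0 .085;-.002 .0383 0 0 .085;-.002 .0383 0 0 .085;-.002 .0383 0 0 .085;-.002 .0383 0 0 .085"

```text
clock: 10.35
tcp_pos: [0.4412, 0.0657, 0.2307]
ee_rot: [-0.264, 1.556, 0.263]
force: [0.4, -0.6, -0.1]
gripper_width: 0.998
```

>>> send_rows:
  increments: "-.002 .0383 0 0 .085;-.002 .0383 0 0 .085;-.002 .0383 0 0 .085;-.002 .0383 0 0 .085;-.002 .0383 0 0 .085"

```text
clock: 10.77
tcp_pos: [0.4313, 0.2571, 0.2305]
ee_rot: [-0.265, 1.556, 0.263]
force: [0.5, -1.2, -0.3]
gripper_width: 0.999
```

>>> send_rows:
  increments: "-.002 .0383 0 0 .085;0 0 -.02 0 .085;0 0 -.02 0 .085;0 0 0 0 .085;0 0 0 0 .085"

```text
clock: 11.18
tcp_pos: [0.4297, 0.2931, 0.1899]
ee_rot: [-0.266, 1.558, 0.261]
force: [0.1, 1.0, 0.4]
gripper_width: 0.997
```

Run:
```python
from h import *
s=robot.sense(); print(s["tcp_pos"],s["force"])
for c,b in [("wrist",(.0022,.0012)),("top",(0,0))]:
    p=optics.snapshot(c); save(p,c+"4"); W=cloud(p)
    for R,z in [(.04,.05),(.07,.024)]:
        m=(np.hypot(W[...,0]-.430,W[...,1]-.294)<R)&(abs(W[...,2]-z)<.006)
        if m.sum()>50:
            h=cv2.convexHull(W[m][:,:2].astype(np.float32))[:,0].astype(float); print(c,"wheel",np.round(circ(h),4)+np.array([*b,0]),np.median(W[m][:,2]))
```

```text
[0.42968738 0.29311282 0.18994549] [0.12195702 0.99170644 0.37581214]
wrist wheel [0.4298 0.2937 0.0277] 0.04998363030642426
wrist wheel [0.4297 0.2937 0.0602] 0.02408256236847464
top wheel [0.4266 0.2921 0.0251] 0.05061774255447127
top wheel [0.43   0.2936 0.0603] 0.024816036647103745
```

>>> send_rows:
  increments: "0 .0005 -.03 0 .085;0 0 -.03 0 .085;0 0 -.02 0 .085;0 0 -.01 0 .085;0 0 -.004 0 .085"

```text
clock: 11.7
tcp_pos: [0.4305, 0.294, 0.0969]
ee_rot: [-0.264, 1.555, 0.262]
force: [-0.5, -0.3, -0.3]
gripper_width: 0.996
```

>>> send_rows:
  increments: "0 0 0 0 .085;0 0 0 0 .03;0 0 0 0 .03;0 0 0 0 .03;0 0 0 0 .03"
  grip_force: 60

```text
clock: 12.12
tcp_pos: [0.431, 0.2951, 0.0992]
ee_rot: [-0.263, 1.552, 0.265]
force: [-1.5, -2.5, 8.2]
gripper_width: 0.626
```

>>> send_rows:
  increments: "0 0 0 0 .03;0 0 0 0 .03;0 0 0 0 .03;0 0 0 0 .03;0 0 0 0 .03"

```text
clock: 12.53
tcp_pos: [0.431, 0.2952, 0.0993]
ee_rot: [-0.263, 1.552, 0.265]
force: [-1.7, -0.5, 9.0]
gripper_width: 0.63
```

>>> send_rows:
  increments: "0 0 .01 0 .03;0 0 .02 0 .03;0 0 .03 0 .03;0 0 .03 0 .03;0 0 .03 0 .03"

```text
clock: 12.95
tcp_pos: [0.43, 0.2941, 0.2194]
ee_rot: [-0.263, 1.555, 0.263]
force: [-0.1, -0.5, -3.4]
gripper_width: 0.626
```

>>> send_rows:
  increments: ".005 -.005 .03 0 .03;.02 -.018 .005 0 .03;.026 -.024 0 0 .03;.026 -.024 0 0 .03;.026 -.024 0 0 .03"

```text
clock: 13.37
tcp_pos: [0.5338, 0.1985, 0.2538]
ee_rot: [-0.263, 1.553, 0.265]
force: [-0.1, 0.8, -2.6]
gripper_width: 0.624
```

>>> send_rows:
  increments: ".026 -.024 0 0 .03;.026 -.024 0 0 .03;.02 -.018 0 0 .03;.01 -.006 0 0 .03;.006 -.002 0 0 .03"

```text
clock: 13.78
tcp_pos: [0.6221, 0.1239, 0.2525]
ee_rot: [-0.261, 1.555, 0.262]
force: [-0.5, -0.0, -3.3]
gripper_width: 0.625
```

>>> send_rows:
  increments: "0 0 0 0 .03;0 0 0 0 .03;0 0 0 0 .03;0 0 0 0 .03;0 0 0 0 .03"

```text
clock: 14.2
tcp_pos: [0.6208, 0.1264, 0.2528]
ee_rot: [-0.264, 1.554, 0.265]
force: [-0.1, 0.1, -3.4]
gripper_width: 0.632
```

Run:
```python
from h import *
s=robot.sense(); print(s["tcp_pos"],s["force"]); t=s["tcp_pos"]
for c in ["top","scene","wrist"]:
    p=optics.snapshot(c); save(p,c+"5"); W=cloud(p); z=t[2]-.0993+.024
    m=(np.hypot(W[...,0]-t[0],W[...,1]-t[1])<.075)&(abs(W[...,2]-z)<.006)
    if m.sum()>30:
        h=cv2.convexHull(W[m][:,:2].astype(np.float32))[:,0].astype(float); print(c,"disc",np.round(circ(h),4),m.sum(),np.median(W[m][:,2]).round(4),z)
        A=np.c_[W[m][:,:2],np.ones(m.sum())]; print("tilt",np.linalg.lstsq(A,W[m][:,2],rcond=None)[0][:2].round(3))
```

```text
[0.62078447 0.12640136 0.25275086] [-0.14243759  0.06164882 -3.42953367]
top disc [0.6189 0.1258 0.0595] 1500 0.1787 0.17745085520541157
tilt [0.007 0.003]
scene disc [0.6237 0.1271 0.0579] 1096 0.1762 0.17745085520541157
tilt [-0.012 -0.006]
wrist disc [0.617  0.1245 0.0601] 30948 0.1774 0.17745085520541157
tilt [ 0.001 -0.001]
```

View pics/scene5.png

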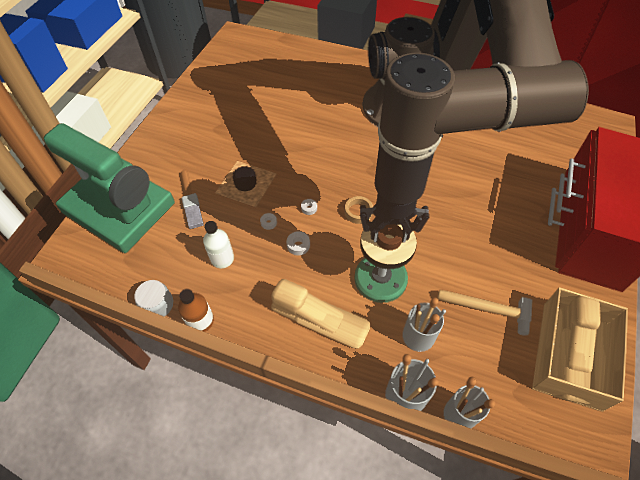

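The picture shows the wheel level over the post at (388,245). I am trimming the position by (+1, -1) mm and lowering it.

>>> send_rows:
  increments: ".001 -.001 -.01 0 .03;0 0 -.01 0 .03;0 0 -.01 0 .03;0 0 -.008 0 .03;0 0 -.007 0 .03"

```text
clock: 14.77
tcp_pos: [0.6219, 0.1242, 0.2055]
ee_rot: [-0.264, 1.557, 0.263]
force: [0.5, 0.5, -2.7]
gripper_width: 0.626
```

>>> send_rows:
  increments: "0 0 -.006 0 .03;0 0 -.006 0 .03;0 0 -.006 0 .03;0 0 0 0 .03;0 0 0 0 .03"

```text
clock: 15.18
tcp_pos: [0.6224, 0.1245, 0.1891]
ee_rot: [-0.264, 1.555, 0.263]
force: [1.6, -1.1, -2.4]
gripper_width: 0.624
```

>>> send_rows:
  increments: "0 0 -.01 0 .03;0 0 -.01 0 .03;0 0 -.01 0 .03;0 0 -.008 0 .03;0 0 -.006 0 .03"

```text
clock: 15.6
tcp_pos: [0.6219, 0.1243, 0.1437]
ee_rot: [-0.264, 1.556, 0.263]
force: [0.4, 0.2, -3.0]
gripper_width: 0.627
```

>>> send_rows:
  increments: "0 0 -.005 0 .03;0 0 -.004 0 .03;0 0 -.003 0 .03;0 0 0 0 .03;0 0 0 0 .03"

```text
clock: 16.02
tcp_pos: [0.6225, 0.1245, 0.1335]
ee_rot: [-0.264, 1.555, 0.264]
force: [0.3, 0.7, -3.2]
gripper_width: 0.625
```

>>> send_rows:
  increments: "0 0 -.002 0 .03;0 0 -.001 0 .03;0 0 -.001 0 .03;0 0 0 0 .03;0 0 0 0 .03"

```text
clock: 16.43
tcp_pos: [0.6224, 0.1245, 0.1295]
ee_rot: [-0.263, 1.555, 0.264]
force: [-0.8, -1.1, -3.4]
gripper_width: 0.626
```

>>> send_rows:
  increments: "0 0 -.0005 0 .03;0 0 -.0005 0 .03;0 0 -.0005 0 .03;0 0 0 0 .03;0 0 0 0 .03"

```text
clock: 16.85
tcp_pos: [0.6225, 0.1245, 0.1293]
ee_rot: [-0.264, 1.554, 0.264]
force: [-5.5, -0.8, 8.8]
gripper_width: 0.628
```

Contact comes exactly at the expected height of 0.1293, so I am releasing and backing off.

>>> send_rows:
  increments: "0 0 0 0 .06;0 0 0 0 .075;0 0 0 0 .085;0 0 0 0 .085;0 0 0 0 .085"

```text
clock: 17.27
tcp_pos: [0.6225, 0.1245, 0.1278]
ee_rot: [-0.264, 1.555, 0.264]
force: [0.4, 0.3, -0.1]
gripper_width: 0.993
```

>>> send_rows:
  increments: "0 0 .01 0 .085;0 0 .02 0 .085;0 0 .03 0 .085;0 0 .03 0 .085;0 0 .0 0 .085"

```text
clock: 17.68
tcp_pos: [0.6252, 0.1253, 0.2254]
ee_rot: [-0.263, 1.545, 0.265]
force: [1.4, 0.4, 1.5]
gripper_width: 0.991
```

Run:
```python
from h import *
s=robot.sense(); print(s["tcp_pos"],s["force"])
for c in ["wrist","top"]:
    p=optics.snapshot(c); save(p,c+"6"); W=cloud(p)
    for n,z,R in [("disc",.054,.07),("hub",.08,.035),("foot",.022,.08)]:
        m=(np.hypot(W[...,0]-.621,W[...,1]-.125)<R)&(abs(W[...,2]-z)<.005)
        h=cv2.convexHull(W[m][:,:2].astype(np.float32))[:,0].astype(float); print(c,n,np.round(circ(h),4),m.sum(),np.median(W[m][:,2]).round(4))
    m=(np.hypot(W[...,0]-.621,W[...,1]-.125)<.012)&(W[...,2]>.112); print("tip",W[m].mean(0).round(4),m.sum())
```

```text
[0.62521329 0.12529995 0.22535829] [1.44228734 0.42700142 1.46020917]
wrist disc [0.6187 0.1226 0.0602] 16912 0.0541
wrist hub [0.6187 0.1227 0.0276] 4374 0.08
wrist foot [0.6188 0.1236 0.0638] 678 0.0184
tip [0.6137 0.1224 0.2134] 4780
top disc [0.6207 0.124  0.0594] 1490 0.0551
top hub [0.6204 0.1225 0.0268] 419 0.0808
top foot [0.6209 0.125  0.0635] 221 0.0202
tip [0.6209 0.1248 0.5223] 465
```

View pics/wrist6.png

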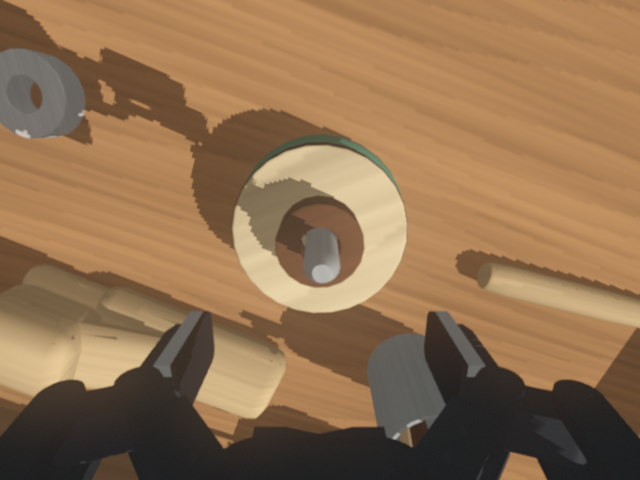

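The wheel is home: disc top 0.054, hub top 0.080, centred within about 1 mm, with the post tip at (322,272). Next is the collar.

>>> send_rows:
  increments: "-.003 -.032 0 0 .085;-.003 -.032 0 0 .085;-.003 -.032 0 0 .085;-.003 -.032 0 0 .085;-.003 -.032 0 0 .085"

```text
clock: 18.2
tcp_pos: [0.6065, -0.0369, 0.217]
ee_rot: [-0.264, 1.556, 0.264]
force: [0.8, 0.2, 0.1]
gripper_width: 0.997
```

>>> send_rows:
  increments: "-.003 -.032 0 0 .085;-.003 -.033 -.02 0 .085;0 0 -.02 0 .085;0 0 0 0 .085;0 0 0 0 .085"

```text
clock: 18.62
tcp_pos: [0.6004, -0.1009, 0.1765]
ee_rot: [-0.263, 1.559, 0.263]
force: [0.2, -0.3, 0.7]
gripper_width: 0.994
```

Run:
```python
from h import *
s=robot.sense(); print(s["tcp_pos"],s["force"])
p=optics.snapshot("wrist"); save(p,"w7"); W=cloud(p)
m=(np.hypot(W[...,0]-.5995,W[...,1]+.1025)<.04)&(abs(W[...,2]-.024)<.004)
h=cv2.convexHull(W[m][:,:2].astype(np.float32))[:,0].astype(float); print(np.round(circ(h),4)+[.0022,.0012,0],np.median(W[m][:,2]))
```

```text
[ 0.60043781 -0.10088286  0.17653928] [ 0.15978768 -0.2594135   0.73760036]
[ 0.601  -0.1019  0.0297] 0.024023838584557727
```

View pics/w7.png

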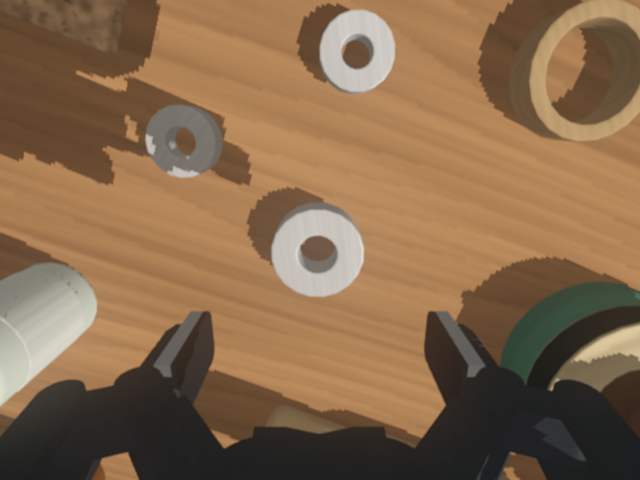

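The picture confirms the collar at (318,252), larger than the rings at (357,50) and (183,140).

>>> send_rows:
  increments: "0 -.0007 -.03 0 .085;0 0 -.03 0 .085;0 0 -.02 0 .085;0 0 -.01 0 .085;0 0 -.008 0 .085"

```text
clock: 19.08
tcp_pos: [0.6019, -0.1002, 0.0797]
ee_rot: [-0.265, 1.555, 0.265]
force: [-0.4, -0.2, 0.3]
gripper_width: 0.997
```

>>> send_rows:
  increments: "0 0 0 0 .085;0 0 0 0 .085;0 0 0 0 .04;0 0 0 0 .04;0 0 0 0 .04"

```text
clock: 19.5
tcp_pos: [0.6023, -0.1011, 0.0821]
ee_rot: [-0.265, 1.552, 0.264]
force: [-1.8, 1.2, 7.2]
gripper_width: 0.669
```

>>> send_rows:
  increments: "0 0 0 0 .04;0 0 0 0 .04;0 0 0 0 .04;0 0 0 0 .04;0 0 0 0 .04"

```text
clock: 19.92
tcp_pos: [0.6022, -0.1012, 0.0821]
ee_rot: [-0.264, 1.552, 0.264]
force: [-1.4, 1.2, 9.9]
gripper_width: 0.672
```

>>> send_rows:
  increments: "0 0 .01 0 .04;0 0 .025 0 .04;0 0 .035 0 .04;0 0 .04 0 .04;0 0 .04 0 .04"

```text
clock: 20.33
tcp_pos: [0.6007, -0.1014, 0.232]
ee_rot: [-0.263, 1.556, 0.263]
force: [1.4, -0.1, -1.3]
gripper_width: 0.667
```

>>> send_rows:
  increments: ".001 .01 .003 0 .04;.002 .027 0 0 .04;.003 .032 0 0 .04;.003 .032 0 0 .04;.003 .032 0 0 .04"

```text
clock: 20.75
tcp_pos: [0.6131, 0.0329, 0.2339]
ee_rot: [-0.262, 1.554, 0.263]
force: [2.0, 0.3, -1.4]
gripper_width: 0.669
```

>>> send_rows:
  increments: ".003 .032 0 0 .04;.003 .032 0 0 .04;.002 .02 0 0 .04;0 .009 0 0 .04;0 0 0 0 .04"

```text
clock: 21.17
tcp_pos: [0.6212, 0.1267, 0.2331]
ee_rot: [-0.265, 1.554, 0.265]
force: [0.1, 0.1, -1.8]
gripper_width: 0.672
```

>>> send_rows:
  increments: "0 0 0 0 .04;0 0 0 0 .04;0 0 0 0 .04;0 0 0 0 .04;0 0 0 0 .04"

```text
clock: 21.58
tcp_pos: [0.6214, 0.1239, 0.233]
ee_rot: [-0.263, 1.555, 0.263]
force: [-0.2, 0.1, -1.7]
gripper_width: 0.666
```

Run:
```python
from h import *
s=robot.sense(); print(s["tcp_pos"],s["force"]); t=s["tcp_pos"]; z=t[2]-.0821+.024
for c in ["wrist","top"]:
    p=optics.snapshot(c); save(p,c+"8"); W=cloud(p)
    m=(np.hypot(W[...,0]-t[0],W[...,1]-t[1])<.04)&(abs(W[...,2]-z)<.004)
    if m.sum()>30:
        h=cv2.convexHull(W[m][:,:2].astype(np.float32))[:,0].astype(float); print(c,np.round(circ(h),4),m.sum(),z,np.median(W[m][:,2]))
        A=np.c_[W[m][:,:2],np.ones(m.sum())]; print("tilt",np.linalg.lstsq(A,W[m][:,2],rcond=None)[0][:2].round(3))
```

```text
[0.62140083 0.12392438 0.233025  ] [-0.18486765  0.09634856 -1.70990676]
wrist [0.6184 0.1209 0.0326] 13866 0.1749250043130947 0.1748495700183329
tilt [0.001 0.001]
top [0.6236 0.1263 0.0338] 296 0.1749250043130947 0.17605373927058143
tilt [0.035 0.019]
```

View pics/wrist8.png

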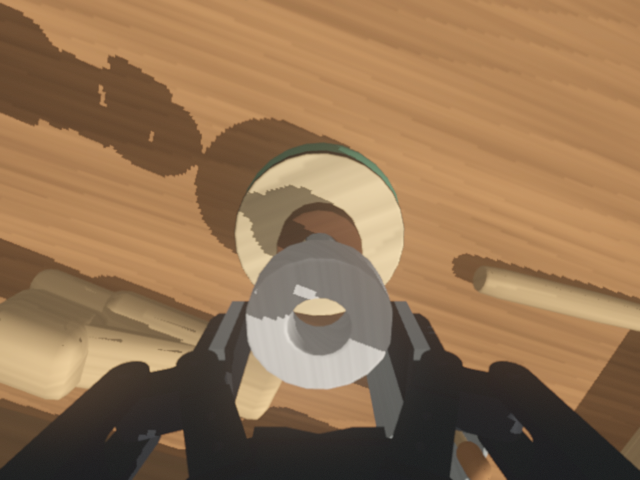

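The picture shows the collar level at (320,315), lined up over the post. I am lowering it.

>>> send_rows:
  increments: "0 .0007 -.01 0 .04;0 0 -.01 0 .04;0 0 -.008 0 .04;0 0 -.006 0 .04;0 0 -.005 0 .04"

```text
clock: 22.1
tcp_pos: [0.621, 0.1254, 0.1923]
ee_rot: [-0.264, 1.556, 0.263]
force: [-0.3, -0.2, -1.9]
gripper_width: 0.67
```

>>> send_rows:
  increments: "0 0 -.004 0 .04;0 0 -.004 0 .04;0 0 -.004 0 .04;0 0 0 0 .04;0 0 0 0 .04"

```text
clock: 22.52
tcp_pos: [0.6214, 0.1255, 0.1818]
ee_rot: [-0.264, 1.555, 0.263]
force: [-0.8, 0.1, -0.8]
gripper_width: 0.668
```

Bottom at 0.100 and about 20 mm onto the post; 20 mm still to go.

>>> send_rows:
  increments: "0 0 -.005 0 .04;0 0 -.005 0 .04;0 0 -.004 0 .04;0 0 -.002 0 .04;0 0 0 0 .04"

```text
clock: 22.93
tcp_pos: [0.6211, 0.1254, 0.1651]
ee_rot: [-0.264, 1.556, 0.263]
force: [-0.1, -1.0, -1.5]
gripper_width: 0.67
```

>>> send_rows:
  increments: "0 0 -.001 0 .04;0 0 -.001 0 .04;0 0 -.001 0 .04;0 0 0 0 .04;0 0 0 0 .04"

```text
clock: 23.35
tcp_pos: [0.6214, 0.1255, 0.1629]
ee_rot: [-0.264, 1.555, 0.264]
force: [0.3, -0.6, -1.9]
gripper_width: 0.663
```

>>> send_rows:
  increments: "0 0 -.0007 0 .04;0 0 -.0007 0 .04;0 0 -.0006 0 .04;0 0 0 0 .04;0 0 0 0 .04"

```text
clock: 23.77
tcp_pos: [0.6216, 0.1256, 0.1621]
ee_rot: [-0.264, 1.554, 0.264]
force: [-3.2, -0.1, 7.4]
gripper_width: 0.671
```

>>> send_rows:
  increments: "0 0 0 0 .065;0 0 0 0 .075;0 0 0 0 .085;0 0 0 0 .085;0 0 0 0 .085"

```text
clock: 24.18
tcp_pos: [0.6214, 0.1255, 0.1608]
ee_rot: [-0.264, 1.555, 0.263]
force: [-0.2, 0.1, 0.1]
gripper_width: 0.995
```

>>> send_rows:
  increments: "0 0 .01 0 .085;0 0 .02 0 .085;0 0 .03 0 .085;0 0 .015 0 .085;0 0 .0 0 .085"

```text
clock: 24.6
tcp_pos: [0.6233, 0.1261, 0.2412]
ee_rot: [-0.263, 1.547, 0.265]
force: [-0.0, -0.2, 0.2]
gripper_width: 0.997
```

Run:
```python
from h import *
s=robot.sense(); print(s["tcp_pos"],s["force"])
for c in ["wrist","top"]:
    p=optics.snapshot(c); save(p,c+"9"); W=cloud(p)
    for n,z,R in [("disc",.054,.07),("collar",.104,.04)]:
        m=(np.hypot(W[...,0]-.621,W[...,1]-.125)<R)&(abs(W[...,2]-z)<.005)
        h=cv2.convexHull(W[m][:,:2].astype(np.float32))[:,0].astype(float); print(c,n,np.round(circ(h),4),m.sum(),np.median(W[m][:,2]).round(4))
```

```text
[0.62325227 0.12608839 0.24115178] [-0.01158455 -0.16327784  0.19778043]
wrist disc [0.6187 0.1226 0.0602] 12720 0.0541
wrist collar [0.6179 0.1239 0.0296] 6236 0.104
top disc [0.6208 0.1241 0.0595] 1432 0.0551
top collar [0.6188 0.1235 0.0284] 513 0.105
```

The collar is home: top 0.104, centred within about 2 mm. Back to the cap.

>>> send_rows:
  increments: "-.012 -.034 0 0 .085;-.012 -.034 0 0 .085;-.012 -.034 0 0 .085;-.012 -.034 0 0 .085;-.012 -.034 0 0 .085"

```text
clock: 25.12
tcp_pos: [0.56, -0.0459, 0.235]
ee_rot: [-0.264, 1.557, 0.264]
force: [0.6, -0.8, -0.5]
gripper_width: 0.997
```

>>> send_rows:
  increments: "-.012 -.034 0 0 .085;-.012 -.034 0 0 .085;-.012 -.034 0 0 .085;-.012 -.034 0 0 .085;-.012 -.034 0 0 .085"

```text
clock: 25.53
tcp_pos: [0.5, -0.2158, 0.2352]
ee_rot: [-0.263, 1.556, 0.264]
force: [0.3, -0.9, 1.2]
gripper_width: 0.998
```

>>> send_rows:
  increments: "-.012 -.034 0 0 .085;-.012 -.034 0 0 .085;-.012 -.034 0 0 .085;-.003 -.0025 -.02 0 .085;0 0 -.02 0 .085"

```text
clock: 25.95
tcp_pos: [0.4612, -0.3211, 0.1954]
ee_rot: [-0.261, 1.554, 0.26]
force: [0.7, 0.7, -0.9]
gripper_width: 0.994
```

>>> send_rows:
  increments: "0 0 -.02 0 .085;0 0 -.02 0 .085;0 0 0 0 .085;0 0 0 0 .085;0 0 0 0 .085"

```text
clock: 26.37
tcp_pos: [0.4628, -0.3191, 0.1565]
ee_rot: [-0.264, 1.555, 0.264]
force: [0.2, -0.7, 0.8]
gripper_width: 0.996
```

Run:
```python
from h import *
s=robot.sense(); print(s["tcp_pos"],s["force"])
p=optics.snapshot("wrist"); save(p,"w10"); W=cloud(p)
m=(np.hypot(W[...,0]-.460,W[...,1]+.320)<.04)&(abs(W[...,2]-.049)<.006)
h=cv2.convexHull(W[m][:,:2].astype(np.float32))[:,0].astype(float); print(np.round(circ(h),4)+[.0022,.0012,0],np.median(W[m][:,2]))
```

```text
[ 0.46275114 -0.3190979   0.15649394] [ 0.21464615 -0.66884621  0.77412658]
[ 0.4618 -0.3192  0.0307] 0.04877735143747933
```

>>> send_rows:
  increments: "-.0005 0 -.03 0 .085;0 0 -.025 0 .085;0 0 -.015 0 .085;0 0 -.0065 0 .085;0 0 0 0 .085"

```text
clock: 26.83
tcp_pos: [0.4618, -0.3189, 0.079]
ee_rot: [-0.263, 1.556, 0.264]
force: [0.2, -0.3, 0.2]
gripper_width: 0.995
```

>>> send_rows:
  increments: "0 0 0 0 .085;0 0 0 0 .04;0 0 0 0 .04;0 0 0 0 .04;0 0 0 0 .04"

```text
clock: 27.25
tcp_pos: [0.4627, -0.3192, 0.0812]
ee_rot: [-0.265, 1.552, 0.263]
force: [-0.9, 2.0, 7.9]
gripper_width: 0.677
```

>>> send_rows:
  increments: "0 0 0 0 .04;0 0 0 0 .04;0 0 0 0 .04;0 0 0 0 .04;0 0 0 0 .04"

```text
clock: 27.67
tcp_pos: [0.4627, -0.3192, 0.0811]
ee_rot: [-0.265, 1.553, 0.263]
force: [-1.7, 1.6, 7.8]
gripper_width: 0.677
```

>>> send_rows:
  increments: "0 0 .01 0 .04;0 0 .025 0 .04;0 0 .035 0 .04;0 0 .04 0 .04;0 0 .04 0 .04"

```text
clock: 28.08
tcp_pos: [0.4612, -0.3188, 0.2318]
ee_rot: [-0.263, 1.555, 0.264]
force: [1.4, -0.1, -1.9]
gripper_width: 0.672
```

>>> send_rows:
  increments: ".003 .0085 .01 0 .04;.008 .022 0 0 .04;.012 .034 0 0 .04;.012 .034 0 0 .04;.012 .034 0 0 .04"

```text
clock: 28.5
tcp_pos: [0.5088, -0.1853, 0.2406]
ee_rot: [-0.263, 1.553, 0.262]
force: [0.5, -0.3, -1.5]
gripper_width: 0.674
```

>>> send_rows:
  increments: ".012 .034 0 0 .04;.012 .034 0 0 .04;.012 .034 0 0 .04;.012 .034 0 0 .04;.012 .034 0 0 .04"

```text
clock: 28.92
tcp_pos: [0.569, -0.0146, 0.2405]
ee_rot: [-0.263, 1.554, 0.264]
force: [0.7, -0.1, -1.5]
gripper_width: 0.677
```

>>> send_rows:
  increments: ".012 .034 0 0 .04;.012 .034 0 0 .04;.012 .032 0 0 .04;.011 .03 0 0 .04;.011 .016 0 0 .04"

```text
clock: 29.33
tcp_pos: [0.6272, 0.1327, 0.2403]
ee_rot: [-0.264, 1.553, 0.265]
force: [0.8, -0.3, -1.2]
gripper_width: 0.678
```

>>> send_rows:
  increments: ".004 .006 0 0 .04;0 0 0 0 .04;0 0 0 0 .04;0 0 0 0 .04;0 0 0 0 .04"

```text
clock: 29.75
tcp_pos: [0.6304, 0.1343, 0.2398]
ee_rot: [-0.263, 1.555, 0.263]
force: [-0.3, -0.5, -0.5]
gripper_width: 0.678
```

Run:
```python
from h import *
s=robot.sense(); print(s["tcp_pos"],s["force"],s["gripper_width"])
p=optics.snapshot("wrist"); save(p,"w11")
print(robot.sense()["tcp_pos"])
```

```text
[0.63042284 0.13434217 0.23979141] [-0.30745006 -0.50489699 -0.45077136] 0.6784538138129046
[0.63052081 0.13439592 0.23982741]
```

View pics/w11.png

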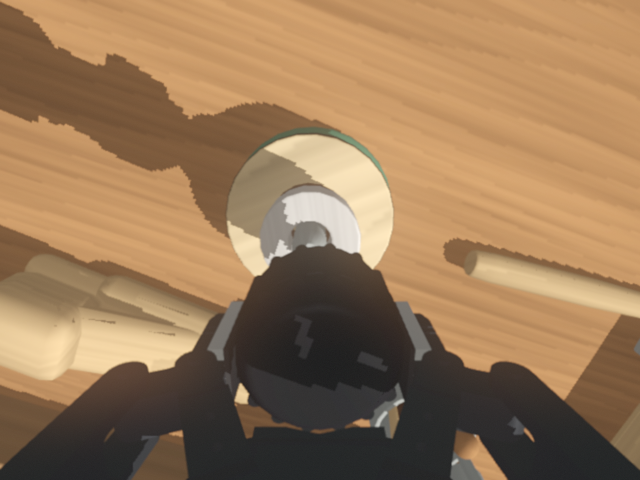

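The cap is held upright at (322,340), but I summed the travel about 9 mm too far in x and y. Correcting before descending.

>>> send_rows:
  increments: "-.005 -.005 0 0 .04;-.0045 -.0043 0 0 .04;0 0 0 0 .04;0 0 0 0 .04;0 0 0 0 .04"

```text
clock: 30.22
tcp_pos: [0.6214, 0.126, 0.2397]
ee_rot: [-0.263, 1.554, 0.263]
force: [0.4, -0.3, 0.0]
gripper_width: 0.675
```

>>> send_rows:
  increments: "0 0 0 0 .04;0 0 0 0 .04;0 0 0 0 .04;0 0 0 0 .04;0 0 0 0 .04"

```text
clock: 30.63
tcp_pos: [0.6214, 0.1263, 0.2393]
ee_rot: [-0.264, 1.555, 0.264]
force: [-1.0, -0.3, -1.2]
gripper_width: 0.676
```

>>> send_rows:
  increments: "0 -.0007 -.012 0 .04;0 0 -.012 0 .04;0 0 -.01 0 .04;0 0 -.006 0 .04;0 0 -.004 0 .04"

```text
clock: 31.05
tcp_pos: [0.6208, 0.1252, 0.1934]
ee_rot: [-0.264, 1.557, 0.263]
force: [0.1, -1.0, -1.0]
gripper_width: 0.68
```

>>> send_rows:
  increments: "0 0 -.003 0 .04;0 0 -.003 0 .04;0 0 -.002 0 .04;0 0 0 0 .04;0 0 0 0 .04"

```text
clock: 31.47
tcp_pos: [0.6215, 0.1256, 0.1876]
ee_rot: [-0.263, 1.554, 0.264]
force: [-0.6, -0.5, -1.2]
gripper_width: 0.676
```

>>> send_rows:
  increments: "0 0 -.002 0 .04;0 0 -.002 0 .04;0 0 -.001 0 .04;0 0 0 0 .04;0 0 0 0 .04"

```text
clock: 31.88
tcp_pos: [0.6214, 0.1255, 0.1824]
ee_rot: [-0.264, 1.555, 0.264]
force: [0.6, -0.6, -0.4]
gripper_width: 0.679
```

>>> send_rows:
  increments: "0 0 -.0007 0 .04;0 0 -.0007 0 .04;0 0 -.0006 0 .04;0 0 0 0 .04;0 0 0 0 .04"

```text
clock: 32.3
tcp_pos: [0.6216, 0.1255, 0.1812]
ee_rot: [-0.264, 1.554, 0.264]
force: [-2.0, -0.6, 5.3]
gripper_width: 0.678
```

Seated at the predicted 0.181 with contact force. Releasing and clearing.

>>> send_rows:
  increments: "0 0 0 0 .065;0 0 0 0 .075;0 0 0 0 .085;0 0 0 0 .085;0 0 0 0 .085"

```text
clock: 32.72
tcp_pos: [0.6214, 0.1255, 0.1802]
ee_rot: [-0.264, 1.555, 0.263]
force: [-0.4, 0.3, -0.6]
gripper_width: 0.993
```

>>> send_rows:
  increments: "0 0 .01 0 .085;0 0 .02 0 .085;0 0 .03 0 .085;0 0 .03 0 .085;0 0 .01 0 .085"

```text
clock: 33.13
tcp_pos: [0.623, 0.1258, 0.2862]
ee_rot: [-0.263, 1.548, 0.264]
force: [0.7, 1.4, 0.8]
gripper_width: 0.993
```

>>> send_rows:
  increments: "-.02 -.03 0 0 .085;-.02 -.03 0 0 .085;-.02 -.03 0 0 .085;0 0 0 0 .085;0 0 0 0 .085"

```text
clock: 33.55
tcp_pos: [0.5607, 0.0342, 0.2819]
ee_rot: [-0.262, 1.553, 0.262]
force: [2.0, -0.0, 0.3]
gripper_width: 0.995
```

Run:
```python
from h import *
s=robot.sense(); print(s["tcp_pos"],s["force"])
for c in ["wrist","top","scene"]:
    p=optics.snapshot(c); W=cloud(p)
    if c!="top": save(p,c+"12")
    for n,z,R in [("disc",.054,.07),("collar",.104,.04),("cap",.149,.04)]:
        m=(np.hypot(W[...,0]-.621,W[...,1]-.125)<R)&(abs(W[...,2]-z)<.005)
        if m.sum()<20: continue
        h=cv2.convexHull(W[m][:,:2].astype(np.float32))[:,0].astype(float); A=np.c_[W[m][:,:2],np.ones(m.sum())]
        print(c,n,np.round(circ(h),4),m.sum(),np.median(W[m][:,2]).round(4),np.linalg.lstsq(A,W[m][:,2],rcond=None)[0][:2].round(3))
```

```text
[0.56072509 0.0342023  0.28186722] [ 1.96897257 -0.00960318  0.30128635]
wrist disc [0.6184 0.1224 0.0601] 6982 0.0541 [0.005 0.005]
wrist collar [0.6187 0.1235 0.0304] 467 0.1032 [0.029 0.025]
wrist cap [0.6188 0.1216 0.0266] 3340 0.1488 [0.013 0.052]
scene disc [0.6219 0.1242 0.0602] 1060 0.0528 [ 0.001 -0.002]
scene collar [0.6214 0.1254 0.0305] 38 0.1042 [-0.056  0.012]
scene cap [0.6223 0.1252 0.027 ] 395 0.1476 [-0.009 -0.004]
```

View pics/scene12.png

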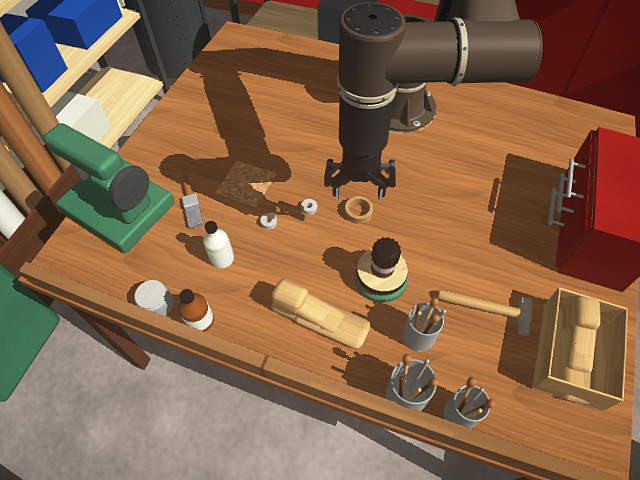

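The picture shows the stack complete and upright at (385,265), the arm clear of it, and the bystanders where they were. Handing in.

```bash
python3 -c "
from plant import workorder; print(workorder.finish_job())"
```

```text
the job is handed in; nothing more can be done
None
```

The job is done and handed in at about 34 s of the 72 s allowed. I stood the cap on the cork mat, then lowered the wheel, the collar and finally the cap onto the post. Each part was lowered until contact at the height I expected, then let go.

**Last checks, after the cap was released:**

| Part | Top height measured | Expected | Distance from the post axis |
|---|---|---|---|
| Wheel disc | 0.053–0.054 m | 0.054 m | about 1 mm |
| Collar | 0.103–0.104 m | 0.104 m | within 1 mm |
| Cap | 0.148–0.149 m | 0.149 m | 1–2 mm |

The stack stands upright in the scene camera picture, the gripper is clear, and the bystanders look unmoved by eye. I did not re-measure their positions.

**Checks that failed or disagreed:**
- **Wrist camera offset:** it reads about 2 mm off the other cameras in the horizontal plane, which is within the calibration. The wrist camera distances above are taken relative to its own reading of the stand.
- **Cap tilt:** the wrist camera's partial view of the cap suggested a tilt of up to 0.05 rad. The scene camera showed about 0.01 rad, so I put the wrist value down to the view being cut off.
- **Collar tilt:** the last readings disagree (about 0.04 rad wrist, 0.06 rad scene) because only a sliver still shows. Held over the post it read level (0.001 rad).
- **Top camera:** it gave no usable view of the stack in the last check.
- **Overshoot:** I carried the cap about 9 mm too far on the way back and corrected that before lowering it.

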